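# Pin the lamp bracket and set its cap nut

### The job

Put the red-headed pin down through the yellow fork and the lamp bracket until its head sits on the fork, and let go of it. Then screw the brass knurled cap nut clockwise until it bottoms out, back it off a quarter turn so the bracket stays free, and finish still gripping the nut between the fingers in that position. Leave the other things on the bench where they are.

Things in the scene. Friction and masses are not known exactly. Their poses are not given: they have to be found in the camera images.
- red_pin: loose retaining pin: steel shank 10 mm diameter, 40 mm long, chamfered foot, and above it a red cylindrical head 18 mm diameter, 30 mm tall (70 mm in all, about 50 g). Origin at the centre of its lower tip, z up along the pin. Starts upright in either hole of the blue rack, its head resting on the rack's top
- pin_shoulder (a point): point on the red pin's axis at the underside of its head, 40 mm above its tip
- pin_rack: fixed blue block 120 x 45 mm, 45 mm tall, with two upright 12 mm holes 30 mm either side of its centre along its x axis, one for the red pin and one for the spare black-headed pin. Origin under its centre
- lamp_stand: fixed stand: grey base plate 150 (x) x 180 (y) x 12 mm, centred 37 mm along +x from this origin (on the bench). At y = -55 mm a yellow fork: two 44 x 44 x 8 mm plates, tops 38 and 58 mm high, with the aluminium lamp bracket's end between them (top at 48 mm). At y = +55 mm the knurled nut on its upright stud. At x = +78 mm a round lamp on the bracket, 50 mm wide, 76 mm tall
- fork_hole (a point): centre of the mouth of the fork's 12 mm hole, on top of the upper yellow plate, 58 mm above the bench. The upright hole runs straight through upper fork plate, bracket and lower fork plate and is clear 46 mm deep. The pin is fully home when its shoulder is at this point
- knurled_nut: brass knurled closed cap nut, 40 mm diameter (43 mm in its lowest 5 mm), 36 mm tall, white stripe on top along its x axis. Started on its stud. Origin at the centre of its underside, z up. Turns with about 0.06 N m drag, lowers 6 mm per clockwise turn, cannot lift off, bottoms hard on the bracket (underside then 48.5 mm above the bench), stays where it is left
- nut_turn (a joint): angle of the knurled nut on its thread, rad; grows when turned clockwise seen from above; 6.283 is fully down (bottomed out), it starts 2 to 3.5 rad short of that
- black_pin: bystander: spare pin, same size as the red one but black-headed, standing in the other hole of the rack; origin at its lower tip
- headlamp: bystander: round loose headlamp, silver housing with glass lens, 130 mm wide, 74 mm tall; origin under its centre
- screwdriver: bystander: orange-handled screwdriver lying on the bench; origin under its middle
- wrench: bystander: steel wrench lying on the bench; origin under its middle
- spray_can: bystander: spray can, 54 mm diameter, 150 mm tall; origin under its centre
- parts_dish: bystander: steel parts dish, 110 mm diameter, 35 mm tall; origin under its centre
- grease_jar: bystander: white jar with blue lid, 60 mm diameter, 65 mm tall; origin under its centre
- bulb_box: bystander: small cardboard box, 60 x 90 x 50 mm; origin under its centre
There are look-alikes about, which are no part of the job. Leave any orange or pink look-alike of the lamp_stand alone.

How it is judged:
By the outcome, as a careful person would: the job done as asked, in the order asked, and still so for the second after the job is handed in, while the arm keeps its last pose, push and grip.
It also fails if it takes over 56 s, if anything falls off the work surface, if the arm or the gripper's body presses on something with over 40 N, if the wrist force passes 120 N, or if a joint passes its speed limit or range.

### The arm

A 6-joint arm with a two-finger parallel gripper is mounted at the origin on the work surface. World frame = base frame: x ahead of the robot, y to its left, z up, the work surface at z = 0. Lengths are in mm, angles in rad, forces in N, time in s.
With the tool pointing down it reaches from about 350 to 875 mm from the base axis. Payload 4.2 kg.
Tool frame: the origin (TCP) lies between the finger pads, 19 mm behind the fingertips; this is the grasp point; z points along the fingers, y is the direction in which the jaws open and shut (so a half turn about z gives the same grasp; the last joint's range is limited). The gripper opens to 85 mm and grips with 20 to 120 N. Pads are 22 mm wide; open, the fingers measure 114 mm over their backs; the gripper's body (76 mm by 85 mm) begins 54 mm behind the grasp point. The pads swing forward as they close: fully open they stand 13 mm farther back than shut.
Start: joints at [1.404, 0.385, 0.008, 0, -1.194, -0.259], TCP at [258.122, 569.185, 250.012] pointing down, gripper open.
Joint ranges: [-3.14, 3.14], [-1.21, 2.06], [-1.07, 1.41], [-3.16, 2.05], [-2.99, -0.16], [-3.1, 3.1]. Speed limits (rad/s): [2.79, 2.79, 3.14, 3.14, 3.14, 3.14].

### API

Orientations are given as a unit quaternion [x, y, z, w].
In Python, from bench import arm, optics, workorder gives the robot as it stands. The module is installed in compiled form; this text tells all that it offers.
- The arm moves only by the tool play_rows, never from a script. Its arguments are lists of equal length, an entry for each row: "travel": the shift along the tool's x, y, z in m, a list of three; "rotation": the turn, a rotation vector about the tool's x, y, z in rad, a list of three; "grip": the opening, from 0 (shut) to 1 (fully open). In form: {"travel": [[x, y, z], ...], "rotation": [[rx, ry, rz], ...], "grip": [grip, ...]}. A call has 1 to 12 rows; each row shifts and turns the commanded pose from where the row before left it, along the tool's axes as they then stand; what a row does not reach is not made up. A row lasts 1/12 s, in which the tool goes at most 41.7 mm and 7.16 degrees, less where a joint would pass 70% of its speed; a pose out of reach is approached as far as the arm can. A call is refused whole if a number of a shift passes 0.0417 or a number of a turn 0.125, either way. A call with a gripper value outside its range is refused whole. The fingers move at their own pace and stop on an object; the grip force is fixed at half the most. Time passes only in rows, so rows that do not move let the fingers close. It gives the time, the measured TCP pose, the force and the opening at its end, in the units of the state.
- arm.read_state(): the state, without advancing time (a new reading comes with each control period).
- optics.get_image(name): name is "scene" or "top"; returns a dict with "image" (400x640x3 uint8, blue, green, red), "depth" (400x640 float32, mm along the optical axis (not along the pixel's ray), 0 where there is no reading), "camera_matrix" (3x3 intrinsics, pixels), "R" (3x3) and "t" (3): a world point X has camera coordinates R X + t. Camera axes: x right, y down, z forward; pixel columns grow to the right and rows downward; lengths in mm; the calibration is good to about 2 mm. A picture is of the moment at which its call begins.
- workorder.job_done(): hands the job in, once; it reports no verdict.
The state is a dict: "clock": time; "joints": joint angles; "joint_vel": joint speeds; "joint_efforts": joint torques, N m; "position": TCP position; "ee_rot": TCP orientation; "contact_force": force on the tool from outside, world axes, zero at the start; "wrist_torque": the same for the moment, N m; "gripper_width": finger opening in mm.
Only numpy, scipy, OpenCV 4.12 (cv2) and the standard library are available. Lean on these libraries where they do the work, as an engineer would, in place of code of your own. Each camera call takes 0.05 s, during which the arm holds its last target. There are 200 camera calls.

## Working session

There is one attempt and no reset: what is moved stays moved. The work goes in short steps, Python scripts to look and compute and a tool call to move; the robot and the scene stay as the last step left them, time stands still between calls to the robot, and variables do not carry over. Pictures are saved under pics/ and viewed, about 8 in all and at most 12, crops included, and the job is handed in when it is done.

Besides the shell and the picture viewer there is one more tool, called after "Request:" as name(argument=value, ...) on one line, values as JSON. play_rows: Moves the arm, as the interface text tells. Its arguments: {"type":"object","properties":{"travel":{"type":"array","items":{"type":"array","items":{"type":"number"}}},"rotation":{"type":"array","items":{"type":"array","items":{"type":"number"}}},"grip":{"type":"array","items":{"type":"number"}}},"required":["travel","rotation","grip"]}

```bash
mkdir -p pics; cat > h.py <<'E'
import numpy as np, cv2, pickle
from bench import arm, optics, workorder
def grab(n, fn=None):
    d=optics.get_image(n)
    if fn: cv2.imwrite('pics/'+fn,d['image']); pickle.dump(d,open('pics/'+fn+'.pkl','wb'))
    return d
def ray(d,u,v,z):
    K,R,t=d['camera_matrix'],d['R'],d['t']
    c=-R.T@t; r=R.T@np.linalg.inv(K)@np.array([u,v,1.]); return c+r*(z-c[2])/r[2]
def dep(d,u,v):
    K,R,t=d['camera_matrix'],d['R'],d['t']
    p=np.linalg.inv(K)@np.array([u,v,1.])*d['depth'][int(round(v)),int(round(u))]; return R.T@(p-t)
E
python3 - <<'E'
from h import *
np.set_printoptions(suppress=True,precision=3)
for n in ('scene','top'):
    d=grab(n,n+'0.png'); print(n,d['camera_matrix'].tolist(),-d['R'].T@d['t'],d['R'].tolist())
print(arm.read_state())
E
```

```text
scene [[466.46287868100796, 0.0, 316.66029619799974], [0.0, 466.46287868100796, 210.2082274177595], [0.0, 0.0, 1.0]] [1328.834  334.762  965.732] [[-0.3754885713543865, 0.9267269730470129, -0.013618010477410025], [0.6428100327730054, 0.24981076094410593, -0.7241476682852018], [-0.6676852511090908, -0.2806629671753077, -0.689510481651833]]
top [[488.70523332713026, 0.0, 323.6197640554924], [0.0, 488.70523332713026, 200.56885026860186], [0.0, 0.0, 1.0]] [ 365.967  -26.379 1287.879] [[-0.020404709508796262, -0.9997725764866234, -0.006200252830346465], [-0.9958474980779931, 0.02087414103768034, -0.08861168550332559], [0.0887209580745321, 0.004366410566771334, -0.9960469497253126]]
{'clock': 0.1, 'joints': array([ 1.404,  0.385,  0.007, -0.   , -1.194, -0.259]), 'joint_vel': array([ 0.   , -0.001,  0.003,  0.003, -0.   , -0.   ]), 'joint_efforts': array([  0.   , -39.332,  18.893,   4.198,  -0.003,   0.   ]), 'position': array([257.944, 568.746, 249.045]), 'ee_rot': array([ 0.977, -0.211, -0.   ,  0.001]), 'contact_force': array([ 0.775, -0.085,  0.079]), 'wrist_torque': array([-0.059,  0.068,  0.014]), 'gripper_width': 85.38689294811763}
```

View pics/top0.png

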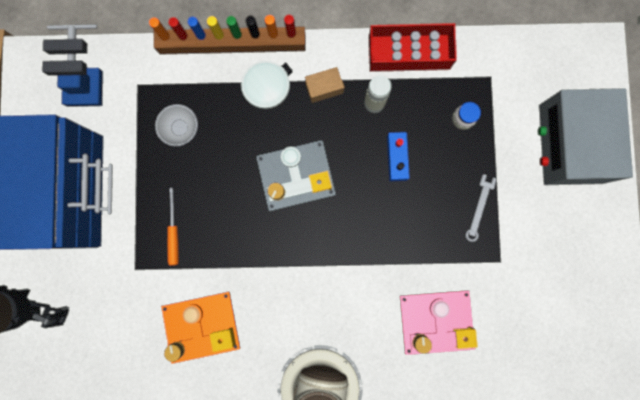

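View pics/scene0.png

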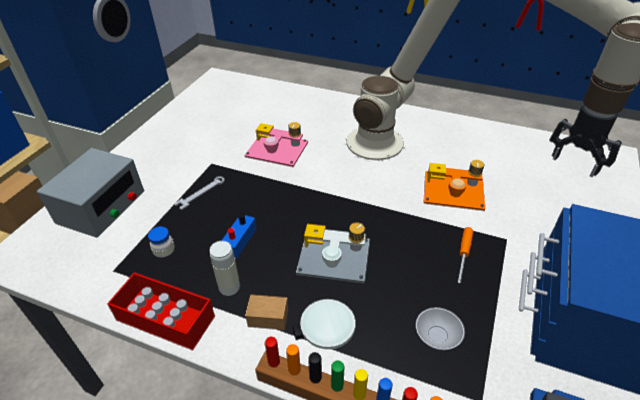

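Top view: the grey stand has its lamp at (290,156), yellow fork at (320,181) and nut at (276,190). On the rack, the red pin is at (398,142) and the black one at (400,167). In the scene view the red pin is at (231,232), the fork at (315,233) and the nut at (357,232). Next I measure these by colour masks.

```bash
cat > m.py <<'E'
from h import *
np.set_printoptions(suppress=True,precision=1)
D={n:pickle.load(open(f'pics/{n}0.png.pkl','rb')) for n in('top','scene')}
roi={'top':dict(stand=(250,135,340,215),rack=(380,125,415,185)),'scene':dict(stand=(290,210,375,285),rack=(205,205,262,265))}
ranges=dict(red=[((0,140,90),(8,255,255)),((172,140,90),(180,255,255))],yellow=[((20,150,120),(32,255,255))],brass=[((10,60,60),(19,255,255))],blue=[((100,120,60),(125,255,255))])
for n,d in D.items():
    hsv=cv2.cvtColor(d['image'],cv2.COLOR_BGR2HSV)
    for r,(a,b,c,e) in roi[n].items():
        for col,rr in ranges.items():
            m=sum(cv2.inRange(hsv,*x) for x in rr)[b:e,a:c]
            k,l,s,cen=cv2.connectedComponentsWithStats(m)
            for i in range(1,k):
                if s[i,4]>12:
                    u,v=cen[i]+[a,b]; print(n,r,col,'px',round(u,1),round(v,1),'bb',s[i],'z75',ray(d,u,v,75),'z58',ray(d,u,v,58),'z87',ray(d,u,v,87),'dep',dep(d,u,v))
out=[]
for n,k in (('top','stand'),('top','rack'),('scene','stand'),('scene','rack')):
    a,b,c,e=roi[n][k]; out.append(cv2.resize(D[n]['image'][b:e,a:c],(400,300) ,interpolation=cv2.INTER_NEAREST) if 0 else cv2.copyMakeBorder(cv2.resize(D[n]['image'][b:e,a:c],None,fx=4,fy=4,interpolation=cv2.INTER_CUBIC)[:300,:400],0,300-min(300,4*(e-b)),0,400-min(400,4*(c-a)),cv2.BORDER_CONSTANT))
cv2.imwrite('pics/crop.png',np.vstack([np.hstack(out[:2]),np.hstack(out[2:])]))
E
python3 m.py
```

```text
top stand yellow px 320.2 181.5 bb [ 60  37  21  20 296] z75 [522.1 -13.5  75. ] z58 [524.2 -13.3  58. ] z87 [520.5 -13.6  87. ] dep [530.9 -12.7   6. ]
top stand yellow px 276.2 190.0 bb [ 19  49  14  15 120] z75 [503.1  96.7  75. ] z58 [505.   98.4  58. ] z87 [501.7  95.5  87. ] dep [501.7  95.4  87.4]
top rack red px 399.0 142.3 bb [17 15  6  6 27] z75 [ 617.1 -213.7   75. ] z58 [ 620.6 -216.3   58. ] z87 [ 614.6 -211.8   87. ] dep [ 617.4 -213.9   73.3]
top rack blue px 397.8 156.5 bb [  7   6  23  51 945] z75 [ 581.  -209.4   75. ] z58 [ 584. -212.   58.] z87 [ 578.9 -207.6   87. ] dep [ 585.8 -213.5   47.9]
scene stand yellow px 356.3 228.2 bb [ 59  13  16  11 121] z75 [492.5  96.4  75. ] z58 [476.6  91.9  58. ] z87 [503.8  99.6  87. ] dep [501.5  99.   84.5]
scene stand yellow px 314.3 230.5 bb [ 14  14  22  14 239] z75 [540.7  -4.5  75. ] z58 [525.7 -10.9  58. ] z87 [551.3   0.1  87. ] dep [522.8 -12.2  54.7]
scene stand yellow px 314.3 240.9 bb [17 29 16  5 39] z75 [575.5   9.9  75. ] z58 [561.1   3.7  58. ] z87 [585.7  14.3  87. ] dep [542.7  -4.2  36.2]
scene rack red px 230.3 230.5 bb [22 23  7  6 29] z75 [ 621.9 -212.5   75. ] z58 [ 608.4 -223.    58. ] z87 [ 631.4 -205.1   87. ] dep [ 620.7 -213.5   73.5]
scene rack blue px 240.8 233.8 bb [ 16  10  35  44 696] z75 [ 622.5 -180.3   75. ] z58 [ 609.  -190.1   58. ] z87 [ 632.  -173.4   87. ] dep [ 596.9 -199.    42.7]
```

View pics/crop.png

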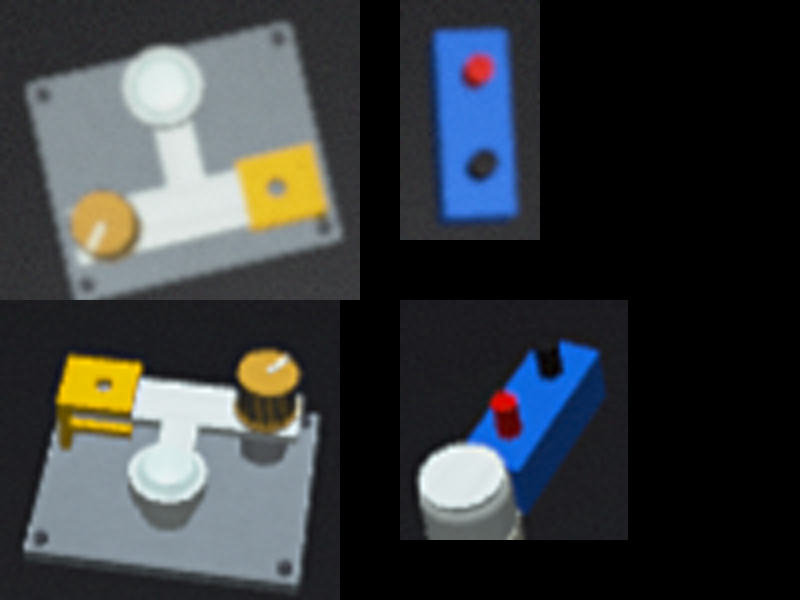

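The hole shows up in both crops: top about (319.2,181.7), scene about (316,231). The nut's stripe also shows in both. Next I refine the hole, the top of the red head, the spray can and the axes.

```bash
cat > m2.py <<'E'
from h import *
np.set_printoptions(suppress=True,precision=1)
D={n:pickle.load(open(f'pics/{n}0.png.pkl','rb')) for n in('top','scene')}
def P(d,X): p=d['camera_matrix']@(d['R']@np.array(X,float)+d['t']); return p[:2]/p[2]
for n,(a,b,c,e),hh,hr in (('top',(308,170,334,193),(319.2,181.7),4),('scene',(302,222,328,240),(316,231),4)):
    d=D[n]; g=d['image'][...,1:].astype(float).mean(2)
    ys,xs=np.mgrid[int(hh[1])-3:int(hh[1])+5,int(hh[0])-4:int(hh[0])+6]
    w=g[ys,xs]; w=np.clip(np.median(w)-10-w,0,None); print(w.astype(int))
    u,v=(w*xs).sum()/w.sum(),(w*ys).sum()/w.sum(); print(n,'hole px',u,v,ray(d,u,v,58))
    # pin: red silhouette compared with projected cylinder silhouette centroid is avoided: use bright top face
for n,(a,b,c,e) in (('top',(388,130,412,155)),('scene',(220,222,242,245))):
    d=D[n]; r=d['image'][b:e,a:c].astype(int); m=r[...,2]-np.maximum(r[...,0],r[...,1]); print(np.where(m>40,m,0)[3:23,3:23])
d=D['top']; hsv=cv2.cvtColor(d['image'],cv2.COLOR_BGR2HSV)
# rack axis & fork/stripe
m=np.zeros((400,640),np.uint8); m[125:185,380:415]=cv2.inRange(hsv,(100,120,60),(125,255,255))[125:185,380:415]
box=cv2.boxPoints(cv2.minAreaRect(cv2.findNonZero(m))); print('rack',[ray(d,*p,45)[:2] for p in box])
m=np.zeros((400,640),np.uint8); m[165:200,305:338]=cv2.inRange(hsv,(20,150,120),(32,255,255))[165:200,305:338]
box=cv2.boxPoints(cv2.minAreaRect(cv2.findNonZero(m))); print('fork',[ray(d,*p,58)[:2] for p in box], ray(d,*box.mean(0),58))
for n,p in (('top',(378,84)),('scene',(221,247)),('top',(290,156)),('top',(463,112)),('top',(325,85))): print(n,p,dep(D[n],*p))
for x,z in (((258,569),100),): pass
E
python3 m2.py
```

```text
[[ 0  0  0  0  0  0  0  0  0  0]
 [ 0  0  0 17 16  4  0  0  0  0]
 [ 0  0 26 49 47 37  8  0  0  0]
 [ 0  8 39 56 58 49 20  0  0  0]
 [ 0  3 36 51 52 42 16  0  0  0]
 [ 0  0 10 29 33 21  3  0  0  0]
 [ 0  0  0  0  1  0  0  0  0  0]
 [ 0  0  0  0  0  0  0  0  0  0]]
top hole px 318.7143817204301 181.21572580645162 [525.   -9.6  58. ]
[[  0   0   0   0   0   0   0   0   0   0]
 [  0   0  16  26  27  13   0   0   0   0]
 [  0   7  70 100 102  81   3   0   0   0]
 [  0  11  67  80  75  73   0   0   0   0]
 [  0   0   6  36  24  10   0   0   0   0]
 [  0   0   0   0   0   0   0   0   0   0]
 [  0   0   0   0   0   0   0   0   0   0]
 [  0   0   0   0   0   0   0   0   0   0]]
scene hole px 315.47836538461536 230.4549278846154 [524.4  -7.9  58. ]
[[  0   0   0   0   0   0   0   0   0   0   0   0   0   0   0   0   0   0
    0   0]
 [  0   0   0   0   0   0   0   0   0   0   0   0   0   0   0   0   0   0
    0   0]
 [  0   0   0   0   0   0   0   0   0   0   0   0   0   0   0   0   0   0
    0   0]
 [  0   0   0   0   0   0   0   0   0   0   0   0   0   0   0   0   0   0
    0   0]
 [  0   0 
[... 2676 characters left out ...]
   0   0   0   0   0   0   0   0   0   0   0
    0]
 [  0   0   0   0   0   0   0   0   0   0   0   0   0   0   0   0   0   0
    0]
 [  0   0   0   0   0   0   0   0   0   0   0   0   0   0   0   0   0   0
    0]
 [  0   0   0   0   0   0   0   0   0   0   0   0   0   0   0   0   0   0
    0]]
rack [array([ 651.7, -185.5]), array([ 653.6, -239.9]), array([ 525. , -242.4]), array([ 523.1, -188.5])]
fork [array([541. ,  13.9]), array([550.5, -31.1]), array([507.6, -40. ]), array([498.2,   4.9])] [524.3 -13.1  58. ]
top (378, 84) [ 744.2 -157.   149. ]
scene (221, 247) [ 735.5 -160.8  148.4]
top (290, 156) [588.  61.  76.]
top (463, 112) [ 694.  -380.8   65.1]
top (325, 85) [778.4 -30.7  47.4]
```

Hole about (524.6,-9), nut about (502,98), lamp (588,61). Hole to nut and lamp spacings match the stand drawing at about 12° yaw. The pin is about (618.5,-213), with the two cameras 3-4 mm apart in x, which I'll check up close. First I square the tool (jaws along world y) and travel to the pin.

Request:
play_rows(travel=[[0,0,0],[0,0,0],[0,0,0],[0,0,0],[0.015,0.0325,0],[0.015,0.0325,0],[0.015,0.0325,0],[0.015,0.0325,0],[0.015,0.0325,0],[0.015,0.0325,0],[0.015,0.0325,0],[0.015,0.0325,0]], rotation=[[0,0,-0.1065],[0,0,-0.1065],[0,0,-0.1065],[0,0,-0.1065],[0,0,0],[0,0,0],[0,0,0],[0,0,0],[0,0,0],[0,0,0],[0,0,0],[0,0,0]], grip=[1,1,1,1,1,1,1,1,1,1,1,1])

```text
clock: 1.1
position: [378.3, 307.3, 249.8]
ee_rot: [1.0, 0.0, -0.0, 0.0]
contact_force: [0.1, 0.3, -0.6]
gripper_width: 85.7
```

Request:
play_rows(travel=[[0.015,0.0325,0],[0.015,0.0325,0],[0.015,0.0325,0],[0.015,0.0325,0],[0.015,0.0325,0],[0.015,0.0325,0],[0.015,0.0325,0],[0.015,0.0325,0],[0.015,0.0325,0],[0.015,0.0325,0],[0.015,0.0325,0],[0.015,0.0325,0]], rotation=[[0,0,0],[0,0,0],[0,0,0],[0,0,0],[0,0,0],[0,0,0],[0,0,0],[0,0,0],[0,0,0],[0,0,0],[0,0,0],[0,0,0]], grip=[1,1,1,1,1,1,1,1,1,1,1,1])

```text
clock: 2.1
position: [558.4, -82.5, 249.6]
ee_rot: [1.0, 0.0, -0.0, -0.0]
contact_force: [1.2, 0.6, 1.1]
gripper_width: 85.5
```

Request:
play_rows(travel=[[0.012,0.026,0],[0.012,0.026,0],[0.012,0.026,0],[0.012,0.026,0],[0.0125,0.0265,0],[0,0,0.03],[0,0,0.03],[0,0,0.03],[0,0,0.03],[0,0,0.025],[0,0,0]], rotation=[[0,0,0],[0,0,0],[0,0,0],[0,0,0],[0,0,0],[0,0,0],[0,0,0],[0,0,0],[0,0,0],[0,0,0],[0,0,0]], grip=[1,1,1,1,1,1,1,1,1,1,1])

```text
clock: 3.02
position: [614.6, -210.5, 98.2]
ee_rot: [1.0, -0.001, -0.006, -0.001]
contact_force: [-0.7, -0.5, -0.3]
gripper_width: 85.4
```

```bash
python3 - <<'E'
from h import *
a=grab('scene','s1.png')['image'][130:290,160:330]; b=grab('top','t1.png')['image'][80:200,330:460]
A=cv2.resize(a,(510,480),interpolation=cv2.INTER_CUBIC);B=cv2.resize(b,(280,260),interpolation=cv2.INTER_CUBIC)
c=np.zeros((480,790,3),np.uint8);c[:,:510]=A;c[:260,510:]=B;cv2.imwrite('pics/c1.png',c)
E
```

```text
(no output)
```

View pics/c1.png

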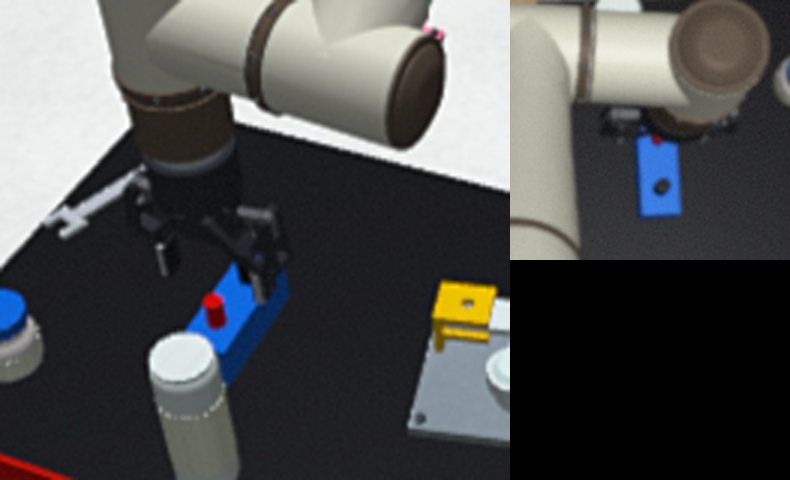

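The open fingers stand either side of the red head: scene crop (213,310), fingers at (165,255) and (260,280). I'll descend and close.

Request:
play_rows(travel=[[0.002,0.002,0.009],[0,0,0.01],[0,0,0.009],[0,0,0]], rotation=[[0,0,0],[0,0,0],[0,0,0],[0,0,0]], grip=[1,1,1,1])

```text
clock: 3.45
position: [619.6, -213.0, 75.2]
ee_rot: [1.0, -0.0, -0.002, -0.0]
contact_force: [-0.7, -0.3, -0.5]
gripper_width: 85.6
```

```bash
cat > rd.py <<'E'
from h import *
np.set_printoptions(suppress=True,precision=3)
s=arm.read_state()
for k in('clock','joints','position','ee_rot','contact_force','wrist_torque','gripper_width'): print(k,s[k])
E
python3 rd.py
```

```text
clock 3.45
joints [-0.085  0.594 -0.115 -0.001 -0.865  1.656]
position [ 619.614 -212.95    75.168]
ee_rot [ 1.    -0.    -0.002 -0.   ]
contact_force [-0.748 -0.283 -0.543]
wrist_torque [-0.003  0.087  0.024]
gripper_width 85.61313558132204
```

Request:
play_rows(travel=[[0,0,0.005],[0,0,0],[0,0,0],[0,0,0],[0,0,0],[0,0,0],[0,0,0],[0,0,0],[0,0,0],[0,0,0]], rotation=[[0,0,0],[0,0,0],[0,0,0],[0,0,0],[0,0,0],[0,0,0],[0,0,0],[0,0,0],[0,0,0],[0,0,0]], grip=[1,0.7,0.5,0.3,0.1,0,0,0,0,0])

```text
clock: 4.28
position: [621.1, -213.7, 72.6]
ee_rot: [1.0, 0.0, 0.0, 0.0]
contact_force: [0.4, -1.2, 2.6]
gripper_width: 15.9
```

```bash
python3 rd.py
```

```text
clock 4.2833
joints [-0.085  0.598 -0.116  0.001 -0.856  1.656]
position [ 621.071 -213.715   72.619]
ee_rot [1. 0. 0. 0.]
contact_force [ 0.445 -1.222  2.629]
wrist_torque [-0.682  0.157  0.028]
gripper_width 15.923523957190502
```

Request:
play_rows(travel=[[0,0,-0.01],[0,0,-0.015],[0,0,-0.015],[0,0,-0.015],[0,0,-0.015],[0,0,-0.015],[0,0,0],[0,0,0]], rotation=[[0,0,0],[0,0,0],[0,0,0],[0,0,0],[0,0,0],[0,0,0],[0,0,0],[0,0,0]], grip=[0,0,0,0,0,0,0,0])

```text
clock: 4.95
position: [620.9, -212.8, 157.4]
ee_rot: [1.0, -0.0, 0.001, -0.0]
contact_force: [-0.1, 1.0, -1.6]
gripper_width: 15.8
```

```bash
python3 rd.py; python3 - <<'E'
from h import *
a=grab('scene','s2.png')['image'][150:260,180:290]; b=grab('top','t2.png')['image'][80:200,330:460]
A=cv2.resize(a,(550,550),interpolation=cv2.INTER_CUBIC);B=cv2.resize(b,(250,230),interpolation=cv2.INTER_CUBIC)
c=np.zeros((550,800,3),np.uint8);c[:,:550]=A;c[:230,550:]=B;cv2.imwrite('pics/c2.png',c)
E
```

```text
clock 4.95
joints [-0.085  0.508 -0.033 -0.001 -1.028  1.656]
position [ 620.869 -212.781  157.395]
ee_rot [ 1.    -0.     0.001 -0.   ]
contact_force [-0.081  0.961 -1.555]
wrist_torque [ 0.018 -0.058 -0.008]
gripper_width 15.814771385559292
```

View pics/c2.png

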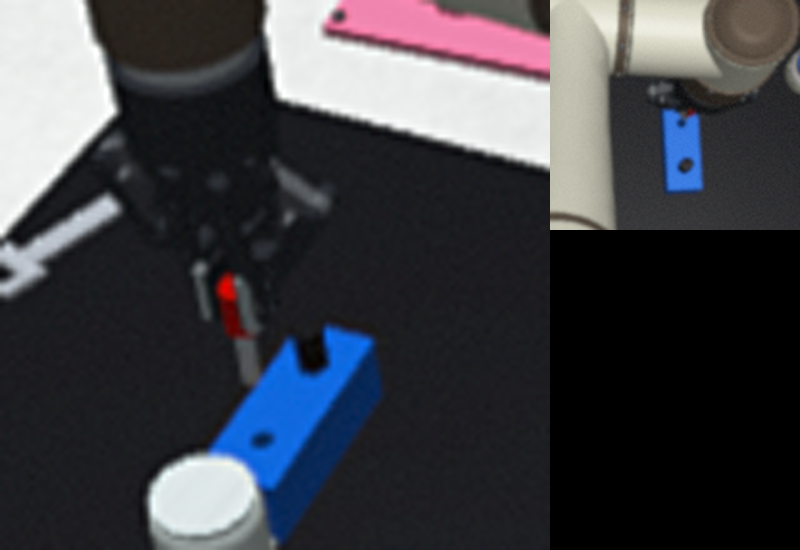

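The pin is held: red head at crop (230,300), tip at about (248,380), and the red pin's rack hole is empty. I'll check for tilt and grip offset by comparing measured pixels with a vertical pin at the TCP.

```bash
python3 - <<'E'
from h import *
np.set_printoptions(suppress=True,precision=1,linewidth=200)
d=pickle.load(open('pics/s2.png.pkl','rb'))
def P(X): p=d['camera_matrix']@(d['R']@np.array(X,float)+d['t']); return p[:2]/p[2]
for z in (162,147,132,110,92): print('pred axis z',z,P((620.9,-212.8,z)))
im=d['image'].astype(int)
m=(im[...,2]-np.maximum(im[...,0],im[...,1]))
print('red'); print(m[202:220,218:234])
print('grey');print(im[214:230,222:238].mean(2).astype(int))
b=[(180+262/5,150+438/5)]; print('rack hole',ray(d,*b[0],45))
t=pickle.load(open('pics/t2.png.pkl','rb')); print('rack hole top',ray(t,330+(682-550)/250*130,80+122/230*120,45))
E
```

```text
pred axis z 162 [225.5 206.3]
pred axis z 147 [226.4 210.6]
pred axis z 132 [227.2 214.8]
pred axis z 110 [228.5 220.9]
pred axis z 92 [229.5 225.7]
red
[[ -3  -9  -7  -7  -5  -3  -2  -5  -2  -5  -2  -6  -7  -2  -5  -4]
 [ -5  -8 -10  -8  -1  -6  -7  -2  -4  -7  -8  -6  -3  -7  -3  -3]
 [ -8  -9  -7  -3  -7  -9  12  52  28  -4  -9  -5  -7  -4  -5  -3]
 [ -4  -7  -5  -4  -9   3  72 135  74   0  -8  -4  -7  -3  -5  -5]
 [ -4  -7  -5  -6  -7  45 152 203 100  -6 -12  -6  -5  -6  -4  -6]
 [ -6  -5  -6  -9  -1  80 204 218 126   5 -11  -7  -6  -3  -4  -6]
 [ -5  -5  -6  -8   2  81 181 207 157  29 -12  -8  -6  -4  -5  -6]
 [ -3  -5  -6  -7  -8  35 119 160 165  40 -12  -9  -5  -3  -3  -5]
 [ -4  -4  -7  -7 -10   8  70  88  88  13 -12  -9  -6  -5  -6  -5]
 [ -5  -5  -5  -6  -7   4  68  84  85  30  -8  -7  -7  -4  -5  -5]
 [ -4  -4  -5  -6  -7   1  48  80  83  42  -7  -8  -7  -3  -6  -7]
 [ -5  -4  -6  -6  -7  -3  35  78  88  60  -2 -10  -7  -5  -5  -5]
 [ -5  -2  -2  -3  -4  -6  25  79  89  79   5 -11  -9  -5  -5  -5]
 [ -2  -3  -4  -5  -4  -6   8  71  88  82  23  -2  -5  -7  -6  -4]
 [ -6  -5
[... 707 characters left out ...]
0  28  27  26  54 100 118]
 [ 29  29  29  27  26  48  80  84  80  57  29  24  46  87 113 119]
 [ 28  28  30  28  30  39  79  85  82  58  31  33  79 113 117 118]
 [ 31  27  29  27  25  31  78  84  81  69  38  63 111 116 111 115]
 [ 31  30  30  30  27  31  73  83  82  75  62  96 115 116 114 113]
 [ 30  27  32  30  27  30  60  80  82  83  94 113 115 113 113 112]
 [ 29  27  29  27  27  29  46  68  74  95 116 116 112 114 113 112]
 [ 30  30  30  27  29  29  24  37  64 102 116 113 112 115 111 114]
 [ 27  31  30  28  27  28  24  41  86 114 114 115 114 114 113 114]
 [ 32  29  27  29  26  22  35  81 113 115 114 113 115 113 114 113]]
rack hole [ 619.4 -212.2   45. ]
rack hole top [ 619.9 -217.3   45. ]
```

```bash
python3 - <<'E'
from h import *
np.set_printoptions(suppress=True,precision=1,linewidth=200)
for n,(u0,v0) in (('s2',(232.4,237.6)),('t2',(398.6,143.6))):
    d=pickle.load(open(f'pics/{n}.png.pkl','rb')); g=d['image'][...,0].astype(float)
    ys,xs=np.mgrid[round(v0)-5:round(v0)+6,round(u0)-5:round(u0)+6]; q=g[ys,xs]; print(q.astype(int))
    m=np.hypot(xs-u0,ys-v0)<4.2; w=np.where(m,np.clip(np.percentile(q,60)-15-q,0,None),0)
    u,v=(w*xs).sum()/w.sum(),(w*ys).sum()/w.sum(); print(n,u,v,ray(d,u,v,45))
E
```

```text
[[219 230 224 223 222 223 223 222 222 222 222]
 [227 226 224 223 224 224 224 224 223 222 222]
 [227 224 224 225 223 216 217 223 224 223 222]
 [224 223 226 214 184 159 166 193 223 224 222]
 [223 224 224 167 104  84  91 143 216 224 222]
 [223 224 220 144  88  84 111 168 221 224 223]
 [222 224 225 183 152 150 180 219 225 224 224]
 [222 222 225 225 227 228 227 226 224 223 227]
 [223 222 223 223 224 225 224 223 222 226 229]
 [228 225 222 223 222 221 222 222 225 228 216]
 [235 232 225 222 222 222 223 223 227 222 162]]
s2 231.96647108130762 237.54400670578374 [ 619.7 -213.4   45. ]
[[212 197 171 126  92  70  54  40  41  63  93]
 [226 225 205 160 115  85  68  75 106 131 160]
 [226 224 210 174 131 102 101 130 171 194 209]
 [225 216 185 149 116 109 136 176 207 222 224]
 [224 205 159 113  95 104 150 200 221 225 226]
 [223 203 149 108  90 106 160 205 225 225 225]
 [225 210 171 132 114 134 180 212 224 225 225]
 [223 222 201 177 169 184 208 221 224 224 225]
 [225 223 223 212 214 214 221 226 224 225 226]
 [224 225 224 226 226 223 223 226 224 224 226]
 [225 224 225 223 223 226 224 226 223 226 224]]
t2 398.4424562830419 142.5778771858479 [ 622.7 -216.9   45. ]
```

Request:
play_rows(travel=[[-0.016,-0.034,0],[-0.016,-0.034,0],[-0.016,-0.034,0],[-0.016,-0.034,0],[-0.016,-0.034,0],[-0.0156,-0.0345,0],[0,0,0.012],[0,0,0.01],[0,0,0],[0,0,0]], rotation=[[0,0,0],[0,0,0],[0,0,0],[0,0,0],[0,0,0],[0,0,0],[0,0,0],[0,0,0],[0,0,0],[0,0,0]], grip=[0,0,0,0,0,0,0,0,0,0])

```text
clock: 5.88
position: [524.7, -9.5, 133.6]
ee_rot: [1.0, -0.0, -0.002, 0.0]
contact_force: [0.1, -0.4, -1.2]
gripper_width: 15.6
```

```bash
python3 rd.py; python3 - <<'E'
from h import *
np.set_printoptions(suppress=True,precision=1,linewidth=200)
d=grab('scene','s3.png'); a=d['image'][180:250,280:370]; t=grab('top','t3.png');b=t['image'][140:215,270:345]
A=cv2.resize(a,(540,420),interpolation=cv2.INTER_CUBIC);B=cv2.resize(b,(260,260),interpolation=cv2.INTER_CUBIC)
c=np.zeros((420,800,3),np.uint8);c[:,:540]=A;c[:260,540:]=B;cv2.imwrite('pics/c3.png',c)
p=arm.read_state()['position']
def P(X): q=d['camera_matrix']@(d['R']@np.array(X,float)+d['t']); return q[:2]/q[2]
for dz in(-67.6,-60,-45,-27.6): print(dz,P(p+[0,0,dz]))
print(P((524.5,-8.5,58)))
print(d['image'][214:236,304:330].mean(2).astype(int))
E
```

```text
clock 5.8833
joints [ 0.291  0.336 -0.394  0.    -0.844  1.279]
position [524.66   -9.499 133.649]
ee_rot [ 1.    -0.    -0.002  0.   ]
contact_force [ 0.055 -0.355 -1.153]
wrist_torque [-0.101 -0.007  0.027]
gripper_width 15.552709060078309
-67.6 [314.7 228.2]
-60 [314.6 226.2]
-45 [314.5 222.3]
-27.6 [314.4 217.6]
[315.3 230.4]
[[ 27  31  28  28  42  79  60  25  24  33  30  34  36  64  81  64  33  26  26  35  32  27  32  27  28  32]
 [ 28  28  28  27  39  75  53  25  30  29  30  31  33  65  79  66  30  19  23  29  30  28  32  30  31  31]
 [ 29  29  28  28  30  53  39  23  32  30  33  33  35  64  80  69  34  20  26  29  30  28  29  30  30  27]
 [ 29  29  29  30  25  31  28  29  36  34  31  31  33  62  82  77  43  28  28  31  31  31  31  27  30  29]
 [ 30  28  28  32  27  29  28  30  33  34  32  33  38  49  70  69  42  27  28  28  31  30  30  29  29  30]
 [ 28  30  29  28  30  29  30  30  28  38  51  55  58  47  34  35  29  28  31  28  29  30  28  30  27  29]
 [ 29  32  28  29  30  27  30  30  29  41  70  78  83  59  33  29  28  29  30  29  29  30  30  29  28  30]
 [ 29  28  26  29  
[... 886 characters left out ...]
 116 130 144 145 145 143 144 144 123 145 123 115  92  84]
 [ 32  80 141 144 143 143 143 144 144 133  92  81  84  85 136 145 144 143 143 142 151 230 218 210 187 181]
 [ 47 121 145 144 143 143 143 143 143 129 112 121 130 109 137 146 144 143 144 137 169 230 234 234 235 237]
 [ 56 141 146 142 143 143 142 143 144 142 162 161 174 155 143 145 144 144 143 136 200 229 229 229 229 230]
 [ 72 142 144 143 143 144 143 144 145 144 145 137 143 145 144 144 143 144 144 145 226 232 228 227 227 227]
 [ 92 144 145 144 144 145 145 145 145 145 145 145 144 144 143 144 143 144 143 143 227 233 230 229 229 228]
 [ 97 132 135 135 138 142 143 143 146 147 147 146 145 144 144 144 143 144 143 162 227 231 229 229 229 229]]
```

View pics/c3.png

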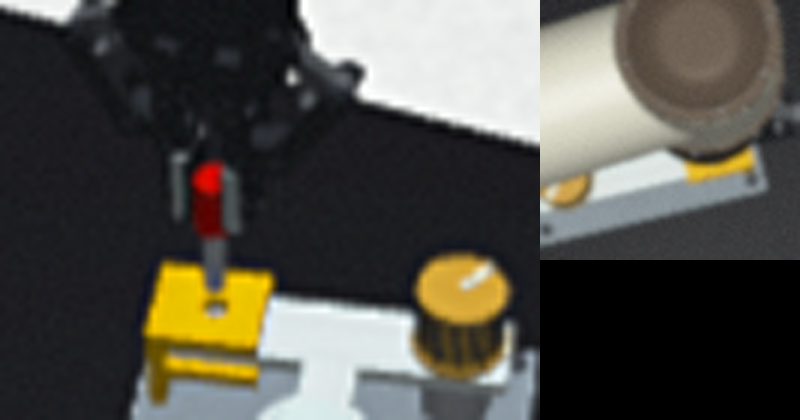

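The pin column (315.2) matches the hole (315.4), and the rows agree within about 0.5 px. The nut and the fork edge are unobstructed. I'll lower gently and watch the force.

Request:
play_rows(travel=[[0,0,0.004],[0,0,0.003],[0,0,0.002],[0,0,0.0015],[0,0,0]], rotation=[[0,0,0],[0,0,0],[0,0,0],[0,0,0],[0,0,0]], grip=[0,0,0,0,0])

```text
clock: 6.4
position: [524.9, -9.0, 124.1]
ee_rot: [1.0, -0.0, -0.0, 0.0]
contact_force: [0.4, -0.8, -0.5]
gripper_width: 15.9
```

Request:
play_rows(travel=[[0,0,0.0015],[0,0,0]], rotation=[[0,0,0],[0,0,0]], grip=[0,0])

```text
clock: 6.57
position: [525.1, -8.8, 122.9]
ee_rot: [1.0, 0.0, -0.0, 0.0]
contact_force: [-0.1, -0.3, -1.3]
gripper_width: 15.6
```

Request:
play_rows(travel=[[0,0,0.002],[0,0,0.002],[0,0,0]], rotation=[[0,0,0],[0,0,0],[0,0,0]], grip=[0,0,0])

```text
clock: 6.82
position: [525.2, -8.7, 118.7]
ee_rot: [1.0, 0.0, 0.0, -0.0]
contact_force: [0.7, 0.9, -0.4]
gripper_width: 16.0
```

```bash
python3 rd.py
```

```text
clock 6.8167
joints [ 0.293  0.355 -0.411 -0.    -0.804  1.279]
position [525.17   -8.68  118.726]
ee_rot [ 1.  0.  0. -0.]
contact_force [ 0.748  0.867 -0.404]
wrist_torque [-0.011 -0.146  0.01 ]
gripper_width 15.963254929981654
```

The tip is below the top of the fork with no force. I continue in stages.

Request:
play_rows(travel=[[0,0,0.002],[0,0,0.002],[0,0,0.002],[0,0,0.002],[0,0,0]], rotation=[[0,0,0],[0,0,0],[0,0,0],[0,0,0],[0,0,0]], grip=[0,0,0,0,0])

```text
clock: 7.23
position: [525.1, -8.7, 110.6]
ee_rot: [1.0, 0.0, -0.0, 0.0]
contact_force: [0.4, -0.2, -1.4]
gripper_width: 15.7
```

Request:
play_rows(travel=[[0,0,0.003],[0,0,0.003],[0,0,0.003],[0,0,0.003],[0,0,0]], rotation=[[0,0,0],[0,0,0],[0,0,0],[0,0,0],[0,0,0]], grip=[0,0,0,0,0])

```text
clock: 7.65
position: [525.1, -8.7, 98.3]
ee_rot: [1.0, 0.0, -0.0, 0.0]
contact_force: [1.1, 0.6, -1.9]
gripper_width: 15.7
```

Request:
play_rows(travel=[[0,0,0.003],[0,0,0.003],[0,0,0.003],[0,0,0.0015],[0,0,0]], rotation=[[0,0,0],[0,0,0],[0,0,0],[0,0,0],[0,0,0]], grip=[0,0,0,0,0])

```text
clock: 8.07
position: [525.2, -8.7, 88.1]
ee_rot: [1.0, 0.0, -0.0, 0.0]
contact_force: [1.4, -0.3, -1.1]
gripper_width: 15.8
```

Request:
play_rows(travel=[[0,0,0.001],[0,0,0.001],[0,0,0]], rotation=[[0,0,0],[0,0,0],[0,0,0]], grip=[0,0,0])

```text
clock: 8.32
position: [525.2, -8.7, 86.5]
ee_rot: [1.0, 0.0, 0.0, -0.0]
contact_force: [0.4, 0.5, -0.8]
gripper_width: 15.7
```

Request:
play_rows(travel=[[0,0,0.001],[0,0,0.001],[0,0,0]], rotation=[[0,0,0],[0,0,0],[0,0,0]], grip=[0,0,0])

```text
clock: 8.57
position: [525.3, -8.8, 85.5]
ee_rot: [1.0, 0.0, 0.0, 0.0]
contact_force: [-0.8, -0.1, 5.8]
gripper_width: 15.9
```

Request:
play_rows(travel=[[0,0,0.001],[0,0,0]], rotation=[[0,0,0],[0,0,0]], grip=[0,0])

```text
clock: 8.73
position: [525.4, -8.8, 85.4]
ee_rot: [1.0, 0.001, 0.0, 0.0]
contact_force: [-2.4, 0.3, 11.9]
gripper_width: 15.7
```

The head seated at TCP z 85.5, as predicted (85.6), with the force rising. I release, rise, and go to the nut.

Request:
play_rows(travel=[[0,0,0],[0,0,0],[0,0,0],[0,0,0],[0,0,0],[0,0,0],[0,0,-0.02],[0,0,-0.03],[0,0,-0.02],[0,0,0]], rotation=[[0,0,0],[0,0,0],[0,0,0],[0,0,0],[0,0,0],[0,0,0],[0,0,0],[0,0,0],[0,0,0],[0,0,0]], grip=[0.3,0.6,1,1,1,1,1,1,1,1])

```text
clock: 9.57
position: [528.0, -8.3, 158.0]
ee_rot: [1.0, 0.001, 0.005, -0.001]
contact_force: [0.7, -0.1, 0.1]
gripper_width: 85.5
```

Request:
play_rows(travel=[[-0.006,-0.027,0],[-0.006,-0.027,0],[-0.006,-0.027,0],[-0.005,-0.0265,0],[0,0,0],[0,0,0],[0,0,0],[0,0,0],[0,0,0],[0,0,0]], rotation=[[0,0,0],[0,0,0],[0,0,0],[0,0,0],[0,0,-0.1],[0,0,-0.1],[0,0,-0.1],[0,0,-0.1],[0,0,-0.1],[0,0,0]], grip=[1,1,1,1,1,1,1,1,1,1])

```text
clock: 10.4
position: [501.8, 98.7, 152.9]
ee_rot: [0.969, 0.248, -0.001, 0.0]
contact_force: [0.3, 0.4, -0.2]
gripper_width: 85.4
```

```bash
python3 rd.py; python3 - <<'E'
from h import *
d=grab('scene','s4.png'); a=d['image'][150:270,280:400]; t=grab('top','t4.png');b=t['image'][140:215,250:345]
A=cv2.resize(a,(540,540),interpolation=cv2.INTER_CUBIC);B=cv2.resize(b,(260,205),interpolation=cv2.INTER_CUBIC)
c=np.zeros((540,800,3),np.uint8);c[:,:540]=A;c[:205,540:]=B;cv2.imwrite('pics/c4.png',c)
E
```

```text
clock 10.4
joints [ 0.512  0.291 -0.403 -0.    -0.878  1.561]
position [501.78   98.679 152.901]
ee_rot [ 0.969  0.248 -0.001  0.   ]
contact_force [ 0.256  0.432 -0.172]
wrist_torque [-0.008 -0.051  0.046]
gripper_width 85.3766921344504
```

View pics/c4.png

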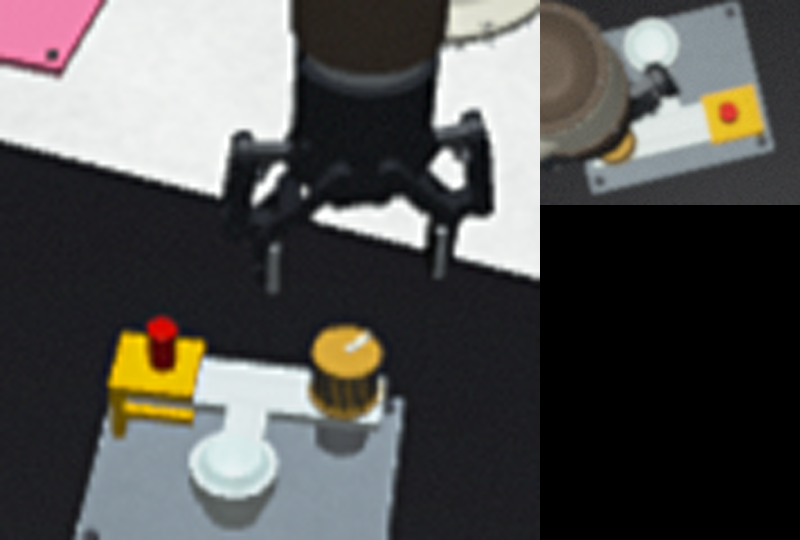

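The pin head stands on the fork (crop (162,345)) and the open fingers straddle the nut (347,370). I descend and grip the nut.

Request:
play_rows(travel=[[0,0,0.025],[0,0,0.025],[0,0,0.015],[0,0,0.009],[0,0,0]], rotation=[[0,0,0],[0,0,0],[0,0,0],[0,0,0],[0,0,0]], grip=[1,1,1,1,1])

```text
clock: 10.92
position: [501.0, 98.1, 77.5]
ee_rot: [0.969, 0.247, -0.002, 0.0]
contact_force: [-0.5, 0.3, -0.2]
gripper_width: 85.3
```

Request:
play_rows(travel=[[0,0,0],[0,0,0],[0,0,0],[0,0,0],[0,0,0],[0,0,0],[0,0,0]], rotation=[[0,0,0],[0,0,0],[0,0,0],[0,0,0],[0,0,0],[0,0,0],[0,0,0]], grip=[0.7,0.55,0.4,0.2,0,0,0])

```text
clock: 11.5
position: [502.9, 98.8, 80.9]
ee_rot: [0.969, 0.248, 0.001, 0.0]
contact_force: [0.2, -1.7, 6.8]
gripper_width: 38.2
```

```bash
python3 rd.py
```

```text
clock 11.5
joints [ 0.511  0.391 -0.482  0.001 -0.696  1.559]
position [502.938  98.78   80.895]
ee_rot [0.969 0.248 0.001 0.   ]
contact_force [ 0.239 -1.694  6.79 ]
wrist_torque [-0.411  0.092 -0.003]
gripper_width 38.17870368555041
```

Nut gripped (38.2, using the same reading offset as the pin's 15.8 for 18 mm). Side force is under 2 N. I turn clockwise (positive about tool z), following the thread down.

Request:
play_rows(travel=[[0,0,0.0001],[0,0,0.0001],[0,0,0.0001],[0,0,0.0001],[0,0,0.0001],[0,0,0.0001],[0,0,0.0001],[0,0,0.0001],[0,0,0]], rotation=[[0,0,0.1],[0,0,0.1],[0,0,0.1],[0,0,0.1],[0,0,0.1],[0,0,0.1],[0,0,0.1],[0,0,0.1],[0,0,0]], grip=[0,0,0,0,0,0,0,0,0])

```text
clock: 12.25
position: [503.0, 98.3, 80.1]
ee_rot: [0.989, -0.151, 0.001, -0.0]
contact_force: [0.4, -4.6, 5.9]
gripper_width: 38.7
```

```bash
python3 rd.py
```

```text
clock 12.25
joints [ 0.511  0.392 -0.483  0.002 -0.694  0.756]
position [502.987  98.265  80.107]
ee_rot [ 0.989 -0.151  0.001 -0.   ]
contact_force [ 0.394 -4.563  5.873]
wrist_torque [-1.187 -0.18  -0.082]
gripper_width 38.67550193755708
```

Request:
play_rows(travel=[[0,0.0005,0.0001],[0,0,0.0001],[0,0,0.0001],[0,0,0.0001],[0,0,0.0001],[0,0,0.0001],[0,0,0.0001],[0,0,0.0001],[0,0,0.0001],[0,0,0.0001],[0,0,0]], rotation=[[0,0,0.1],[0,0,0.1],[0,0,0.1],[0,0,0.1],[0,0,0.1],[0,0,0.1],[0,0,0.1],[0,0,0.1],[0,0,0.1],[0,0,0.1],[0,0,0]], grip=[0,0,0,0,0,0,0,0,0,0,0])

```text
clock: 13.17
position: [502.6, 97.7, 79.1]
ee_rot: [0.795, -0.606, 0.001, -0.0]
contact_force: [0.4, -3.4, 8.0]
gripper_width: 38.2
```

```bash
python3 rd.py; python3 - <<'E'
from h import *
grab('scene','s5.png')
E
```

```text
clock 13.1667
joints [ 0.51   0.393 -0.485  0.002 -0.692 -0.244]
position [502.556  97.745  79.115]
ee_rot [ 0.795 -0.606  0.001 -0.   ]
contact_force [ 0.361 -3.377  8.04 ]
wrist_torque [-1.116  0.051 -0.017]
gripper_width 38.21805584255851
```

Request:
play_rows(travel=[[0,0,0.0001],[0,0,0.0001],[0,0,0.0001],[0,0,0.0001],[0,0,0]], rotation=[[0,0,0.1],[0,0,0.1],[0,0,0.1],[0,0,0.1],[0,0,0]], grip=[0,0,0,0,0])

```text
clock: 13.63
position: [502.3, 97.7, 78.7]
ee_rot: [-0.659, 0.752, -0.001, 0.0]
contact_force: [-1.0, -3.2, 7.7]
gripper_width: 38.2
```

```bash
python3 rd.py
```

```text
clock 13.6333
joints [ 0.51   0.393 -0.485  0.002 -0.691 -0.644]
position [502.311  97.698  78.701]
ee_rot [-0.659  0.752 -0.001  0.   ]
contact_force [-1.011 -3.223  7.677]
wrist_torque [-1.073  0.249 -0.037]
gripper_width 38.176462819768574
```

Request:
play_rows(travel=[[0,0,0.0001],[0,0,0.0001],[0,0,0.0001],[0,0,0.0001],[0,0,0]], rotation=[[0,0,0.1],[0,0,0.1],[0,0,0.1],[0,0,0.1],[0,0,0]], grip=[0,0,0,0,0])

```text
clock: 14.05
position: [502.1, 97.8, 78.4]
ee_rot: [-0.499, 0.867, -0.001, -0.0]
contact_force: [-2.2, -2.5, 9.0]
gripper_width: 38.1
```

```bash
python3 rd.py
```

```text
clock 14.05
joints [ 0.511  0.394 -0.486  0.003 -0.691 -1.039]
position [502.052  97.773  78.389]
ee_rot [-0.499  0.867 -0.001 -0.   ]
contact_force [-2.182 -2.531  8.999]
wrist_torque [-0.803  0.725  1.231]
gripper_width 38.063228041859624
```

Wrist torque jumped to 1.23 Nm, so it has bottomed. A small confirming nudge:

Request:
play_rows(travel=[[0,0,0],[0,0,0]], rotation=[[0,0,0.02],[0,0,0]], grip=[0,0])

```text
clock: 14.22
position: [502.9, 99.1, 78.4]
ee_rot: [-0.489, 0.872, -0.0, 0.002]
contact_force: [-1.5, 0.6, 7.4]
gripper_width: 38.5
```

```bash
python3 rd.py; python3 -c "
from h import *
grab('scene','s6.png')"
```

```text
clock 14.2167
joints [ 0.512  0.394 -0.485  0.001 -0.688 -1.06 ]
position [502.898  99.051  78.396]
ee_rot [-0.489  0.872 -0.     0.002]
contact_force [-1.521  0.617  7.357]
wrist_torque [ 0.231  0.303 -0.013]
gripper_width 38.51127494844482
```

Request:
play_rows(travel=[[0,0,0],[0,0,0]], rotation=[[0,0,0.03],[0,0,0]], grip=[0,0])

```text
clock: 14.43
position: [502.9, 99.0, 78.4]
ee_rot: [-0.476, 0.879, -0.0, 0.002]
contact_force: [-1.5, 1.6, 7.9]
gripper_width: 38.7
```

```bash
python3 rd.py
```

```text
clock 14.4333
joints [ 0.512  0.394 -0.485  0.001 -0.689 -1.09 ]
position [502.927  99.022  78.393]
ee_rot [-0.476  0.879 -0.     0.002]
contact_force [-1.517  1.622  7.888]
wrist_torque [0.237 0.438 0.202]
gripper_width 38.69409898557445
```

Request:
play_rows(travel=[[0,0,0],[0,0,0]], rotation=[[0,0,0.03],[0,0,0]], grip=[0,0])

```text
clock: 14.6
position: [503.0, 99.0, 78.4]
ee_rot: [-0.465, 0.885, -0.0, 0.001]
contact_force: [-2.2, 0.1, 6.3]
gripper_width: 38.2
```

```bash
python3 rd.py
```

```text
clock 14.6
joints [ 0.512  0.394 -0.485  0.002 -0.689 -1.118]
position [502.955  99.024  78.403]
ee_rot [-0.465  0.885 -0.     0.001]
contact_force [-2.187  0.06   6.269]
wrist_torque [0.3   0.505 1.066]
gripper_width 38.154358655314205
```

Torque rebuilt from 0 to 0.2 to 1.07 Nm over 0.06 rad, so it is hard against the bottom (fingers slipped once). Now I back off 1.571 rad plus about 0.03 rad of wind-up.

Request:
play_rows(travel=[[0,0,-0.0001],[0,0,-0.0001],[0,0,-0.0001],[0,0,-0.0001],[0,0,-0.0001],[0,0,-0.0001],[0,0,-0.0001],[0,0,-0.0001],[0,0,0]], rotation=[[0,0,-0.1],[0,0,-0.1],[0,0,-0.1],[0,0,-0.1],[0,0,-0.1],[0,0,-0.1],[0,0,-0.1],[0,0,-0.1],[0,0,0]], grip=[0,0,0,0,0,0,0,0,0])

```text
clock: 15.35
position: [502.3, 99.1, 79.1]
ee_rot: [0.773, -0.635, 0.0, -0.001]
contact_force: [-3.6, 3.0, 7.3]
gripper_width: 38.5
```

Request:
play_rows(travel=[[0,0,-0.0001],[0,0,-0.0001],[0,0,-0.0001],[0,0,-0.0001],[0,0,-0.0001],[0,0,-0.0001],[0,0,-0.0001],[0,0,0],[0,0,0],[0,0,0]], rotation=[[0,0,-0.1],[0,0,-0.1],[0,0,-0.1],[0,0,-0.1],[0,0,-0.1],[0,0,-0.1],[0,0,-0.1],[0,0,-0.1],[0,0,0],[0,0,0]], grip=[0,0,0,0,0,0,0,0,0,0])

```text
clock: 16.18
position: [501.7, 98.8, 79.8]
ee_rot: [0.958, -0.286, 0.0, -0.0]
contact_force: [-5.4, 2.2, 9.1]
gripper_width: 38.3
```

```bash
python3 rd.py; python3 - <<'E'
from h import *
d=grab('scene','s7.png'); f=lambda n:cv2.resize(cv2.imread('pics/'+n)[195:275,285:375],(400,356),interpolation=cv2.INTER_CUBIC)
cv2.imwrite('pics/c7.png',np.hstack([f('s6.png'),f('s7.png')]))
E
```

```text
clock 16.1833
joints [ 0.512  0.391 -0.484 -0.001 -0.694  0.48 ]
position [501.692  98.812  79.767]
ee_rot [ 0.958 -0.286  0.    -0.   ]
contact_force [-5.375  2.208  9.134]
wrist_torque [0.647 1.347 0.041]
gripper_width 38.28463863829017
```

View pics/c7.png

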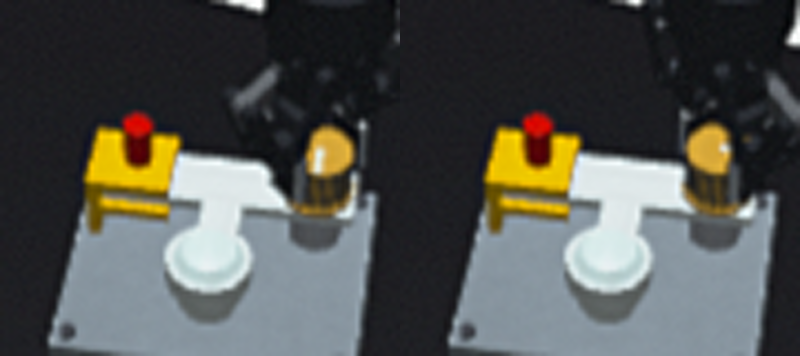

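Pin seated on the fork. The nut's stripe moved from the near-left (319,160), when bottomed, to the right side (724,149). I'll check the stripe angles numerically.

```bash
python3 - <<'E'
from h import *
np.set_printoptions(suppress=True,precision=2)
for n,z in (('scene0',87),('s6',84.5),('s7',86)):
    d=pickle.load(open(f'pics/{n}.png.pkl','rb')); im=d['image'].astype(float)
    ys,xs=np.mgrid[220:236,346:369]
    X=np.array([[ray(d,x,y,z)[:2] for x in range(346,369)] for y in range(220,236)])
    for c in ((502.7,98.8),(503.8,99.6)):
        r=np.hypot(*(X-c).transpose(2,0,1)); w=np.where(r<17,np.clip(im[ys,xs,0]-110,0,None),0)
        p=(w[...,None]*X).sum((0,1))/w.sum()-c; print(n,c,int(w.sum()),p,'deg',np.degrees(np.arctan2(p[1],p[0])))
E
```

```text
scene0 (502.7, 98.8) 615 [-8.83  3.97] deg 155.79348517805613
scene0 (503.8, 99.6) 615 [-9.93  3.17] deg 162.29771516268383
s6 (502.7, 98.8) 965 [6.84 2.82] deg 22.398621890760925
s6 (503.8, 99.6) 965 [5.74 2.02] deg 19.378740652153883
s7 (502.7, 98.8) 215 [-2.57  2.81] deg 132.47473444600675
s7 (503.8, 99.6) 215 [-3.67  2.01] deg 151.32296690684836
```

The backed-off position checks out: 1.60 rad commanded less about 0.035 rad of wind-up gives about 1.57 rad. The small part of the stripe still visible agrees roughly. The grip reads 38.3 mm, the pin is seated and the forces are low, so I hand in.

```bash
python3 -c "
from bench import workorder
print(workorder.job_done())"
```

```text
the job is handed in; nothing more can be done
None
```

I did the whole job in the order asked and handed it in at about 16 s of the 56 s allowed. No verdict is reported.

- **Pin:** The red pin went down the fork hole with almost no force. It seated at TCP height 85.5 mm (85.6 predicted) with the force rising to about 12 N, and I let go. Later pictures show its head sitting on the fork.
- **Nut down:** I turned the nut clockwise about 2.6 rad, where the wrist torque jumped to 1.2 Nm. The fingers slipped once on the bottomed nut. Turning a little further brought the torque back to 1.07 Nm, so I took it as fully down.
- **Back-off:** I backed off 1.60 rad, which is about 1.57 rad once the wind-up in the fingers is taken off. I finished still gripping the nut, with the opening reading 38.3 mm and a side force of about 6 N.

**Weak or disagreeing checks:**
- **Quarter turn:** A finger hid most of the nut's stripe at the end. The part I could see gave 132–151°, against about 112° expected, and it moves a lot with small errors in the nut's centre. The quarter turn therefore rests mainly on the wrist rotation.
- **Turn to bottom:** The stripe showed about 2.3–2.5 rad of turning, against 2.6 rad at the wrist. Slip at the bottom would explain this.
- **Gripper reading:** The opening reads about 2 mm low on both known diameters.

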